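Fit the strainer disk and lock its ring

TASK

Fit the brass perforated strainer disk, knob up, in the mouth of the aluminium housing so that it lies flat on its seat. Then set the red locking ring on the housing with its two ears in the gaps between the blue claws, turn it clockwise until the ears are fully under the claws, and let go. Leave the black blanking disk where it lies.

Things in the scene. Friction and masses are not known exactly. Their poses are not given: they have to be found in the camera images.
- strainer: Loose brass disk with circles of dark holes: diameter 60 mm, 10 mm thick, with a round upright knob in its centre, 12 mm in diameter, its top 28 mm above the underside. About 0.12 kg; it lies on the bench knob up. Seated in the housing, its underside is 48 mm above the housing's origin. Origin: centre of its underside; z up through the knob.
- blank: Loose black disk without holes, of the same shape and size as the strainer: a blanking disk that is not wanted. Origin: centre of its underside; z up.
- lock_ring: Loose red ring, 0.3 kg, upright: skirt 116 mm outside, 104 inside, 20 high; two ears at its foot at +x and -x, out to 72 mm from the axis, 20 wide, 8 high. Grip bar along x over the centre, 86 long, 16 wide, 42 to 58 mm above the underside, on end legs. Same after a half turn. Origin: centre of underside; z up. Resting on the rim, its underside is 46 mm above the housing's origin; nothing springs.
- housing: Fixed aluminium housing, 172 mm wide. Origin: underside centre; z up. Mouth: rim at z 60 mm, 78 mm wide, tapering to 67 at the seat, z 48. Neck 85 to 96 mm outside, over a flange at z 44. Blue claws at +x and -x, each 60 deg wide, overhang at z 57 to 63 in to radius 63. Ring drops on with its x 50 to 125 deg anticlockwise (from above) of housing x; turned clockwise it stops just past x along x.
Mind the look-alikes: they are no part of the job. Leave any orange look-alike of the lock_ring alone.

How it is judged:
By the outcome, as a careful person would: the job done as asked, in the order asked, and still so for the second after the job is handed in, with the robot touching nothing.
It also fails if it takes over 64 s, if anything falls off the work surface, if the arm or the gripper's body presses on something with over 40 N, if the wrist force passes 120 N, or if a joint passes its speed limit or range.

ROBOT

A 6-joint arm with a two-finger parallel gripper is mounted at the origin on the work surface. World frame = base frame: x ahead of the robot, y to its left, z up, the work surface at z = 0. Lengths are in mm, angles in degrees, forces in N, time in s.
With the tool pointing down it reaches from about 350 to 850 mm from the base axis. Payload 8.1 kg.
Tool frame: the origin (TCP) lies midway between the tips of the shut fingers; the grasp point (between the pads) lies 19 mm behind it (r.tcp_to_grasp is the distance from the TCP to the grasp point, in mm); z points along the fingers, y is the direction in which the jaws open and shut (so a half turn about z gives the same grasp; the last joint's range is limited). The gripper opens to 85 mm and grips with 20 to 120 N. Pads are 22 mm wide; open, the fingers measure 114 mm over their backs; the gripper's body (76 mm by 85 mm) begins 54 mm behind the grasp point. The pads swing forward as they close: fully open they stand 13 mm farther back than shut.
Start: joints at [67.185, 7.471, 85.268, -0, 87.261, -4.893], TCP at [184.613, 570.897, 231.292] pointing down, gripper open.
Joint ranges: [-169.43, 169.43], [-51.17, 129.36], [1.28, 143.12], [-76.62, 256.62], [0, 156.53], [-152.29, 152.29]. Speed limits (degrees/s): [136.94, 136.94, 159.86, 180, 180, 180].

INTERFACE

Orientations are given as [roll, pitch, yaw] about the fixed x, y, z axes, in that order (R = Rz(yaw) Ry(pitch) Rx(roll)).
In Python, from bench import r gives the robot as it stands.
- The arm moves only by the tool jog_arm, never from a script. Its argument "targets" is a list of rows, each a list of 7 numbers: the shift along the tool's x, y, z in m, then the turn, a rotation vector about the tool's x, y, z in rad, then the closure, from 0 (fully open) to 1 (shut). In form: [[dx, dy, dz, wx, wy, wz, claw], ...]. A call has 1 to 5 rows; each row is the pose to reach, as a shift and turn from the pose commanded when the call began, along the tool's axes at that moment; what a row does not reach only later rows make up. A row lasts 1/12 s, in which the tool goes at most 41.7 mm and 7.16 degrees, less where a joint would pass 70% of its speed; a pose out of reach is approached as far as the arm can. A call with a gripper value outside its range is refused whole. The fingers move at their own pace and stop on an object; "newtons" is the grip in N (left out, the last holds). Time passes only in rows, so rows that repeat a pose let the fingers close. It gives the time, the measured TCP pose, the force and the opening at its end, in the units of the state.
- r.sense(): the state, without advancing time (a new reading comes with each control period).
- r.snapshot(name): name is "scene" or "top"; returns a dict with "pixels" (384x512x3 uint8, red, green, blue), "fx", "fy", "cx", "cy" (pixels), "origin" and "attitude" of the camera in the world. Camera axes: x right, y down, z forward; pixel columns grow to the right and rows downward; lengths in mm; the calibration is good to about 2 mm. A picture is of the moment at which its call begins. There is no depth.
- r.hand_in(): hands the job in, once; it reports no verdict.
The state is a dict: "time": time; "joint_pos": joint angles; "qd": joint speeds; "joint_efforts": joint torques, N m; "tool_pos": TCP position; "tcp_rot": TCP orientation; "ft_force": force on the tool from outside, world axes, zero at the start; "wrist_torque": the same for the moment, N m; "finger_gap": finger opening in mm.
Only numpy, scipy, OpenCV 4.12 (cv2) and the standard library are available. Lean on these libraries where they do the work, as an engineer would, in place of code of your own. Each camera call takes 0.05 s, during which the arm holds its last target.

## Working session

There is one attempt and no reset: what is moved stays moved. The work goes in short steps, Python scripts to look and compute and a tool call to move; the robot and the scene stay as the last step left them, time stands still between calls to the robot, and variables do not carry over. Pictures are saved under pics/ and viewed, and the job is handed in when it is done.

Besides the shell and the picture viewer there is one more tool, called after "Call:" by a JSON object that holds its "op" and its "data". jog_arm: Moves the arm, as the interface text tells. Its arguments: {"type":"object","properties":{"targets":{"type":"array","items":{"type":"array","items":{"type":"number"}}},"newtons":{"type":"number"}},"required":["targets"]}

```bash
mkdir -p pics; ls; python3 - <<'E'
from bench import r
import cv2,pickle
d={}
for n in("scene","top"):
    s=r.snapshot(n); d[n]=s
    cv2.imwrite(f"pics/{n}0.png",s["pixels"][:,:,::-1])
    print(n,{k:v for k,v in s.items() if k!="pixels"})
pickle.dump(d,open("snap0.pkl","wb"))
print(r.sense(), r.tcp_to_grasp)
E
```

```text
pics
scene {'fx': 347.90791849548015, 'fy': 347.90791849548015, 'cx': 254.60635926607338, 'cy': 193.277629116145, 'origin': array([1087.45839043,  143.68239494,  802.64163409]), 'attitude': array([-143.49302141,    0.35471556,   94.78338673])}
top {'fx': 407.58715158401304, 'fy': 407.58715158401304, 'cx': 259.0496682874402, 'cy': 194.9874570968715, 'origin': array([ 326.20899651,   88.87275217, 1266.99664979]), 'attitude': array([-171.85621029,    0.6691998 ,  -89.77684789])}
{'time': 0.1, 'joint_pos': array([ 6.71846138e+01,  7.51078763e+00,  8.53236673e+01,  3.57658379e-04,
        8.72602443e+01, -4.89309503e+00]), 'qd': array([ 0.12158683, -0.13245377, -0.1242788 , -0.03656526,  0.03301896,
       -0.03290327]), 'joint_efforts': array([ 1.42939956e-03, -5.70949030e+01, -5.01940799e+01, -5.78905815e-05,
        8.13331688e-03, -1.67788028e-05]), 'tool_pos': array([184.42250712, 570.43946027, 230.34323385]), 'tcp_rot': array([-1.79905676e+02, -8.43345351e-03,  1.62077684e+02]), 'ft_force': array([-0.10182963, -0.12550312,  0.25601334]), 'wrist_torque': array([ 0.01752937,  0.00011907, -0.03312289]), 'finger_gap': 85.28590357810924} 18.700000000000003
```

View pics/scene0.png

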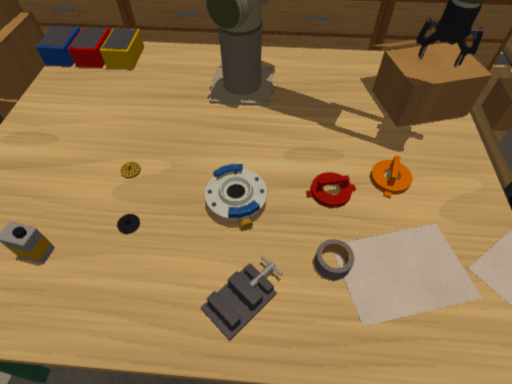

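View pics/top0.png

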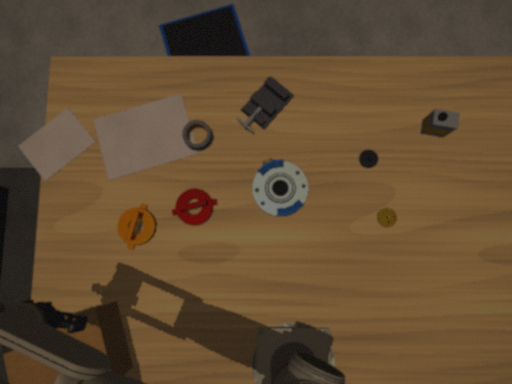

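The scene view shows the strainer at (131,170), blank (129,224), housing (236,193), red ring (331,188) and orange decoy (392,177). In the top view they are at (387,217), (368,158), (280,188), (195,206) and (136,226).

```bash
cat >h.py <<'E'
import numpy as np,cv2
from scipy.spatial.transform import Rotation as R
def rays(s,uv):
    uv=np.atleast_2d(np.asarray(uv,float))
    d=np.c_[(uv[:,0]-s["cx"])/s["fx"],(uv[:,1]-s["cy"])/s["fy"],np.ones(len(uv))]
    return s["origin"],R.from_euler("xyz",s["attitude"],degrees=True).apply(d)
def onz(s,uv,z):
    o,d=rays(s,uv); return o+d*((z-o[2])/d[:,2])[:,None]
def proj(s,P):
    p=R.from_euler("xyz",s["attitude"],degrees=True).inv().apply(np.atleast_2d(P)-s["origin"])
    return np.c_[s["fx"]*p[:,0]/p[:,2]+s["cx"],s["fy"]*p[:,1]/p[:,2]+s["cy"]]
def tri(s1,u1,s2,u2):
    o1,d1=rays(s1,u1);o2,d2=rays(s2,u2);d1=d1[0];d2=d2[0]
    t=np.linalg.lstsq(np.c_[d1,-d2],o2-o1,rcond=None)[0]
    a=o1+d1*t[0];b=o2+d2*t[1];return (a+b)/2,np.linalg.norm(a-b)
def hsv(s): return cv2.cvtColor(s["pixels"],cv2.COLOR_RGB2HSV)
def blobs(m,amin=15):
    n,l,st,c=cv2.connectedComponentsWithStats(m.astype(np.uint8))
    return [(c[i],st[i],l==i) for i in range(1,n) if st[i,4]>=amin]
def crop(s,x0,y0,x1,y1,k,fn): cv2.imwrite(fn,cv2.resize(np.ascontiguousarray(s["pixels"][y0:y1,x0:x1,::-1]),None,fx=k,fy=k,interpolation=cv2.INTER_NEAREST))
E
python3 - <<'E'
from h import *; import pickle
d=pickle.load(open("snap0.pkl","rb"))
S,T=d["scene"],d["top"]
for n,s in d.items():
    H=hsv(s);h,sa,v=H[...,0],H[...,1],H[...,2]
    for nm,m in (("red",((h<6)|(h>174))&(sa>150)&(v>60)),("blue",(h>98)&(h<118)&(sa>150)&(v>60)),("brass",(h>18)&(h<32)&(sa>165)&(v>60)),("black",v<35)):
        for c,st,_ in blobs(m,25):
            if st[4]<1500: print(n,nm,c.round(1),st, onz(s,c,10)[0].round(0))
a=cv2.resize(np.hstack([T["pixels"][140:250,160:320],T["pixels"][140:250,340:420]]),None,fx=3,fy=3,interpolation=0)
b=cv2.resize(S["pixels"][150:240,100:360],None,fx=3,fy=3,interpolation=0)
w=max(a.shape[1],b.shape[1]);p=lambda x:np.pad(x,((0,0),(0,w-x.shape[1]),(0,0)))
cv2.imwrite("pics/z0.png",np.vstack([p(a),p(b)])[...,::-1])
E
```

```text
scene red [88.2 53.4] [ 68  28  42  39 680] [-147. -642.   10.]
scene red [330.9 189.5] [307 173  48  34 975] [473. 306.  10.]
scene blue [56.9 52.7] [ 36  27  43  39 595] [-143. -772.   10.]
scene blue [227.6 168.9] [214 165  28  11 143] [419.   2.  10.]
scene blue [243.2 209.1] [229 202  30  13 201] [559.  63.  10.]
scene brass [123.6  53.3] [100  27  44  43 952] [-158. -499.   10.]
scene brass [130.  169.4] [120 162  21  16 251] [ 444. -290.   10.]
scene brass [245.8 223.3] [239 218  14  12 118] [604.  75.  10.]
scene brass [ 34.4 249.3] [  7 236  44  24 342] [ 724. -454.   10.]
scene black [509. 193.] [505 183   7  24  95] [446. 805.  10.]
scene black [235.7 190.8] [229 185  15  12 140] [499.  35.  10.]
scene black [128.2 223.4] [118 215  21  18 284] [ 630. -238.   10.]
scene black [ 19.1 232.3] [ 13 228  13  10  96] [ 679. -517.   10.]
scene black [244.1 297.8] [229 283  33  27 155] [806.  91.  10.]
scene black [263.  288.7] [258 284  11  10  25] [780. 133.  10.]
scene black [224.4 318.6] [209 303  31  27 115] [856.  51.  10.]
top red [193.8 206.4] [173 189  43  36 881] [470. 30
[... 576 characters left out ...]
   10.]
top black [205.5 144.9] [199 139  12  10  26] [666. 275.  10.]
top black [368.2 158.3] [361 151  16  16 202] [ 623. -239.   10.]
top black [279.8 187.5] [273 181  14  14 149] [530.  40.  10.]
top black [  3.2 220.7] [  0 185  12 101 579] [424. 900.  10.]
top black [ 57.5 316.7] [ 20 298  68  35 841] [135. 708.  10.]
top black [  3.8 307.9] [  0 301  12  15  85] [160. 873.  10.]
top black [ 15.1 316.1] [ 11 310   9  13  33] [136. 837.  10.]
top black [  5.4 324.1] [  0 319  13  13  49] [113. 864.  10.]
top black [ 18.8 327.5] [ 16 322   8  13  33] [103. 823.  10.]
top black [ 44.1 344.5] [ 38 340  14  11  30] [ 55. 743.  10.]
top black [296.5 359.3] [271 342  72  42 970] [18. -8. 10.]
```

View pics/z0.png

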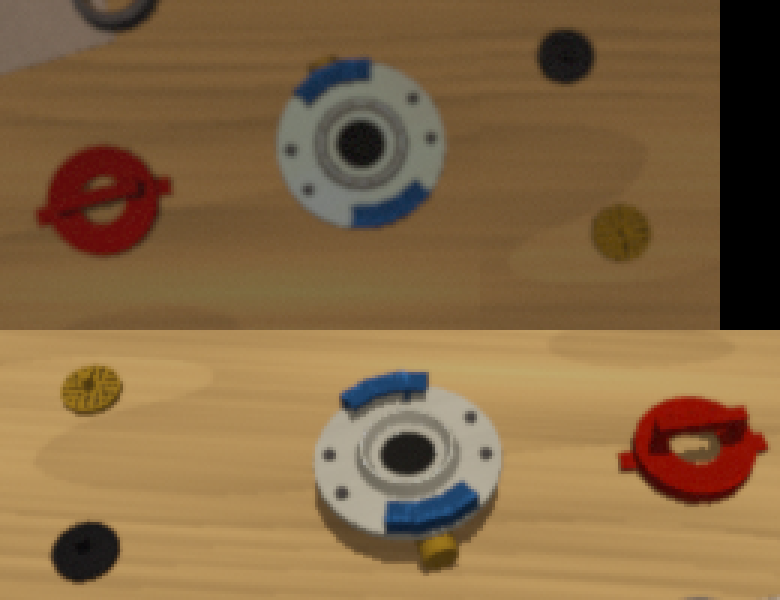

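```bash
cat >m.py <<'E'
from h import *
from scipy.optimize import least_squares
def circ(p):
    f=lambda q:np.hypot(p[:,0]-q[0],p[:,1]-q[1])-q[2]
    s=least_squares(f,[*p.mean(0)[:2],30],loss="soft_l1",f_scale=1.);return s.x,np.abs(s.fun).mean()
def cont(m):
    c=max(cv2.findContours(m.astype(np.uint8),cv2.RETR_EXTERNAL,cv2.CHAIN_APPROX_NONE)[0],key=len);return c[:,0,:].astype(float)
def msk(s,nm):
    H=hsv(s).astype(int);h,sa,v=H[...,0],H[...,1],H[...,2]
    return {"red":((h<6)|(h>174))&(sa>150)&(v>60),"blue":(h>98)&(h<118)&(sa>150)&(v>60),"brass":(h>18)&(h<32)&(sa>165)&(v>60),"black":v<35,"white":(sa<60)&(v>90)}[nm]
def near(s,nm,P,rad=110):
    m=msk(s,nm);u=proj(s,P)[0];q=proj(s,np.array(P)+[0,rad,0])[0];k=np.hypot(*(q-u))
    yy,xx=np.mgrid[:m.shape[0],:m.shape[1]];return m&(np.hypot(xx-u[0],yy-u[1])<k)
E
python3 - <<'E'
from m import *; import pickle
d=pickle.load(open("snap0.pkl","rb"))
for n,s in d.items():
    print(n)
    m=near(s,"brass",[440,-289,5],50).astype(np.uint8)
    m=cv2.morphologyEx(m,cv2.MORPH_CLOSE,np.ones((3,3)))
    p=onz(s,cont(m),8);print("strainer",*circ(p))
    # housing
    hb=near(s,"blue",[518,38,60],110)
    B=sorted(blobs(hb,30),key=lambda b:b[0][0])
    C=[onz(s,b[0],60)[0] for b in B];print("claws",C, "mid",(C[0]+C[1])/2,"ang",np.degrees(np.arctan2(*(C[0]-C[1])[1::-1])))
    w=(near(s,"white",[518,38,50],110)|hb);p=onz(s,cont(cv2.morphologyEx(w.astype(np.uint8),cv2.MORPH_CLOSE,np.ones((5,5)))),44)
    a=np.arctan2(p[:,1]-38,p[:,0]-518)
    print("flange",*circ(p))
    k=max(blobs(near(s,"black",[518,38,48],70)),key=lambda b:b[1][4]);
    for z in(20,48):print("hole",z,onz(s,k[0],z)[0],circ(onz(s,cont(k[2]),z)))
    rm=near(s,"red",[472,306,20],110)
    p=onz(s,cont(rm),10);print("ring sil",circ(p))
    r_=np.hypot(*(p[:,:2]-circ(p)[0][:2]).T);print([ (round(x[0]),round(x[1]),round(q)) for x,q in zip(p,r_) if q>66])
E
```

```text
scene
strainer [ 442.01311555 -290.64586912   29.4032417 ] 1.0438776408333836
claws [array([461.17022993,  10.65880788,  60.        ]), array([592.66161252,  68.25544994,  60.        ])] mid [526.91592122  39.45712891  60.        ] ang -156.3453321891034
flange [523.5341465   38.07655189  85.6445541 ] 4.7747025763131035
hole 20 [506.10515297  36.64513307  20.        ] (array([505.7310514 ,  36.82601272,  19.52132172]), np.float64(1.0017508807883444))
hole 48 [526.90380454  40.47452726  48.        ] (array([526.54774088,  40.64606783,  18.82234906]), np.float64(0.9659625904995229))
ring sil (array([470.40043536, 306.42908556,  59.35068643]), np.float64(3.0502508440078926))
[(483, 241, 67), (487, 238, 71), (491, 238, 72), (494, 238, 73), (498, 238, 74), (501, 240, 73), (497, 243, 69), (458, 372, 67), (451, 370, 66), (426, 357, 67), (423, 355, 68), (419, 355, 71), (419, 352, 69), (419, 349, 67)]
top
strainer [ 438.49582187 -289.8970435    27.5924268 ] 0.85198151854119
claws [array([589.61908337,  68.68218892,  60.        ]), array([456.40501871,  13.54145707,  60.        ])] mid [523.01205104  41.11182299  60.        ] ang 22.48592318424742
flange [524.37096321  41.59930555  82.79168711] 1.3453175313158403
hole 20 [528.2937372   39.95739384  20.        ] (array([528.3372729 ,  40.09951164,  20.08840774]), np.float64(0.7941055155639318))
hole 48 [523.7561366   41.05573683  48.        ] (array([523.79856771,  41.1911332 ,  19.63619309]), np.float64(0.7767278299692219))
ring sil (array([469.92338137, 306.54099387,  54.53873737]), np.float64(2.4720024659363435))
[(455, 371, 66), (452, 371, 67), (449, 371, 68), (481, 241, 66), (484, 241, 67), (487, 241, 67), (490, 241, 68)]
```

```bash
cat >go.py <<'E'
from bench import r
from h import *
import sys
def go(x,y,z,yaw):
    s=r.sense();p=np.array(s["tool_pos"]);R0=R.from_euler("xyz",s["tcp_rot"],degrees=True)
    t=R0.inv().apply(np.array([x,y,z])-p)/1000;w=(R0.inv()*R.from_euler("xyz",[180,0,yaw],degrees=True)).as_rotvec()
    print("t",round(s["time"],2),"pos",p.round(1),"rpy",s["tcp_rot"].round(2),"F",s["ft_force"].round(1),"gap",round(s["finger_gap"],1))
    print("move",t.round(4),w.round(3))
if __name__=="__main__": go(*map(float,sys.argv[1:]))
E
python3 go.py 330 270 330 120
python3 - <<'E'
from h import *;import pickle
d=pickle.load(open("snap0.pkl","rb"))
for n,s in d.items(): print(n,proj(s,[184,571,231]),proj(s,[184,571,0]))
E
```

```text
t 0.1 pos [184.4 570.4 230.3] rpy [-1.7991e+02 -1.0000e-02  1.6208e+02] F [-0.1 -0.1  0.3] gap 85.3
move [-0.231  -0.2412 -0.0993] [-0.002  0.     0.734]
scene [[435.36621132  65.49297334]] [[406.79010659 127.31932882]]
top [[ 69.38240455 310.45409641]] [[105.24844414 299.91603582]]
```

Call:
{"op": "jog_arm", "data": {"targets": [[0,0,-0.04,0,0,0,0.3],[-0.03,-0.03,-0.08,0,0,0.1,0.3],[-0.06,-0.06,-0.1,0,0,0.22,0.3],[-0.09,-0.09,-0.1,0,0,0.34,0.3],[-0.115,-0.12,-0.1,0,0,0.46,0.3]], "newtons": 60}}

```text
time: 0.52
tool_pos: [251.0, 436.5, 332.4]
tcp_rot: [179.8, -0.0, 135.5]
ft_force: [0.3, 0.7, 0.3]
finger_gap: 60.0
```

```bash
python3 go.py 440 0 300 90
```

```text
t 0.52 pos [251.  436.5 332.4] rpy [ 1.7981e+02 -1.0000e-02  1.3545e+02] F [0.3 0.7 0.3] gap 60.0
move [-0.4409 -0.1786  0.0317] [ 0.003 -0.002  0.793]
```

Call:
{"op": "jog_arm", "data": {"targets": [[-0.44,-0.178,0.03,0,0,0.79,0.5],[-0.44,-0.178,0.03,0,0,0.79,0.5],[-0.44,-0.178,0.03,0,0,0.79,0.5],[-0.44,-0.178,0.03,0,0,0.79,0.5],[-0.44,-0.178,0.03,0,0,0.79,0.5]]}}

```text
time: 0.93
tool_pos: [333.8, 244.8, 316.7]
tcp_rot: [-180.0, 0.0, 99.6]
ft_force: [1.4, 0.7, 0.7]
finger_gap: 42.6
```

```bash
python3 go.py 440 -289.5 150 90
```

```text
t 0.93 pos [333.8 244.8 316.7] rpy [-180.      0.     99.59] F [1.4 0.7 0.7] gap 42.6
move [-0.5446  0.0157  0.1667] [-0.     0.     0.167]
```

Call:
{"op": "jog_arm", "data": {"targets": [[-0.542,0.016,0.12,0,0,0.167,0.5],[-0.542,0.016,0.12,0,0,0.167,0.5],[-0.542,0.016,0.12,0,0,0.167,0.5],[-0.542,0.016,0.12,0,0,0.167,0.5],[-0.542,0.016,0.12,0,0,0.167,0.5]]}}

```text
time: 1.35
tool_pos: [374.4, 45.6, 271.5]
tcp_rot: [180.0, -0.0, 90.4]
ft_force: [1.7, -0.3, -0.5]
finger_gap: 42.7
```

```bash
python3 go.py 440 -289.5 120 90
```

```text
t 1.35 pos [374.4  45.6 271.5] rpy [179.98  -0.    90.36] F [ 1.7 -0.3 -0.5] gap 42.7
move [-0.3355  0.0635  0.1515] [ 0.    -0.     0.006]
```

Call:
{"op": "jog_arm", "data": {"targets": [[-0.3355,0.0635,0.15,0,0,0.006,0.5],[-0.3355,0.0635,0.15,0,0,0.006,0.5],[-0.3355,0.0635,0.15,0,0,0.006,0.5],[-0.3355,0.0635,0.15,0,0,0.006,0.5],[-0.3355,0.0635,0.15,0,0,0.006,0.5]]}}

```text
time: 1.77
tool_pos: [410.9, -141.7, 187.4]
tcp_rot: [180.0, 0.0, 90.0]
ft_force: [0.5, 0.6, 0.5]
finger_gap: 42.6
```

```bash
python3 go.py 440 -289.5 80 90
```

```text
t 1.77 pos [ 410.9 -141.7  187.4] rpy [179.99   0.    89.97] F [0.5 0.6 0.5] gap 42.6
move [-0.1477  0.0291  0.1074] [ 0.  0. -0.]
```

Call:
{"op": "jog_arm", "data": {"targets": [[-0.14,0.028,0.1,0,0,0,0.5],[-0.14,0.028,0.1,0,0,0,0.5],[-0.14,0.028,0.1,0,0,0,0.5],[-0.14,0.028,0.1,0,0,0,0.5],[-0.14,0.028,0.1,0,0,0,0.5]]}}

```text
time: 2.18
tool_pos: [436.6, -282.1, 82.5]
tcp_rot: [-179.6, -0.2, 89.8]
ft_force: [-0.9, 0.2, -1.4]
finger_gap: 42.7
```

Call:
{"op": "jog_arm", "data": {"targets": [[0,0,0,0,0,0,0.5],[0,0,0,0,0,0,0.5]]}}

```text
time: 2.35
tool_pos: [438.7, -279.2, 87.8]
tcp_rot: [-179.9, -0.1, 89.9]
ft_force: [-0.2, 0.3, 0.2]
finger_gap: 42.6
```

```bash
python3 go.py 440 -289.5 13 90; python3 - <<'E'
from bench import r
from m import *
for n in("scene","top"):
    s=r.snapshot(n)
    u=proj(s,[440,-290,40])[0].astype(int); crop(s,u[0]-40,u[1]-50,u[0]+40,u[1]+40,5,f"pics/a_{n}.png")
a=[cv2.imread(f"pics/a_{n}.png") for n in("scene","top")]
cv2.imwrite("pics/a.png",np.hstack(a))
E
```

```text
t 2.35 pos [ 438.7 -279.2   87.8] rpy [-1.7991e+02 -9.0000e-02  8.9940e+01] F [-0.2  0.3  0.2] gap 42.6
move [-0.0104  0.0014  0.0748] [-0.001 -0.002 -0.001]
```

View pics/a.png

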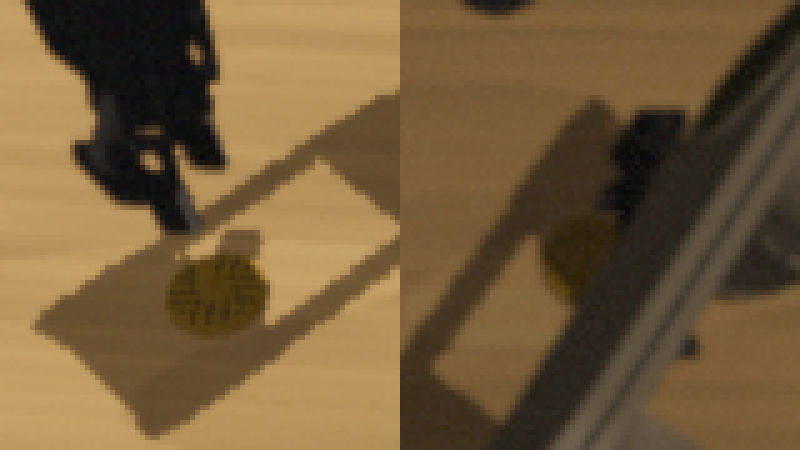

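Scene (left): fingers are just above and behind the strainer, as expected at 88 mm height; the top view is largely blocked by the arm. Descending.

Call:
{"op": "jog_arm", "data": {"targets": [[-0.0105,0.0014,0.03,0,0,0,0.5],[-0.0105,0.0014,0.05,0,0,0,0.5],[-0.0105,0.0014,0.065,0,0,0,0.5],[-0.0105,0.0014,0.072,0,0,0,0.5],[-0.0105,0.0014,0.072,0,0,0,0.5]]}}

```text
time: 2.87
tool_pos: [440.3, -288.7, 15.9]
tcp_rot: [-179.9, -0.0, 90.1]
ft_force: [0.3, -0.2, 0.1]
finger_gap: 42.6
```

```bash
python3 go.py 440 -289.5 13 90
```

```text
t 2.87 pos [ 440.3 -288.7   15.9] rpy [-1.7995e+02 -5.0000e-02  9.0080e+01] F [ 0.3 -0.2  0.1] gap 42.6
move [-0.0008 -0.0003  0.0029] [-0.001 -0.001  0.001]
```

Call:
{"op": "jog_arm", "data": {"targets": [[-0.001,0,0.003,0,0,0,0.5],[-0.001,0,0.003,0,0,0,0.75],[-0.001,0,0.003,0,0,0,1],[-0.001,0,0.003,0,0,0,1],[-0.001,0,0.003,0,0,0,1]]}}

```text
time: 3.28
tool_pos: [441.6, -291.8, 14.9]
tcp_rot: [179.9, 0.1, 90.0]
ft_force: [-1.1, 1.8, 5.8]
finger_gap: 9.0
```

Call:
{"op": "jog_arm", "data": {"targets": [[0,0,0,0,0,0,1],[0,0,0,0,0,0,1],[0,0,0,0,0,0,1]]}}

```text
time: 3.53
tool_pos: [441.6, -291.8, 14.8]
tcp_rot: [179.9, 0.1, 90.0]
ft_force: [-1.2, 2.0, 6.3]
finger_gap: 8.8
```

```bash
cat >look.py <<'E'
from bench import r
from m import *
import sys
x,y,z,w,k=map(float,sys.argv[2:7]);w=int(w)
o=[]
for n in("scene","top"):
    s=r.snapshot(n)
    u=proj(s,[x,y,z])[0].astype(int);x0=min(max(u[0]-w,0),512-2*w);y0=min(max(u[1]-w,0),384-2*w)
    print(n,"crop",x0,y0);crop(s,x0,y0,x0+2*w,y0+2*w,k,"/tmp/c.png");o.append(cv2.imread("/tmp/c.png"))
cv2.imwrite(f"pics/{sys.argv[1]}.png",np.hstack(o))
E
python3 look.py b 440 -290 30 35 5.7
```

```text
scene crop 93 128
top crop 353 180
```

View pics/b.png

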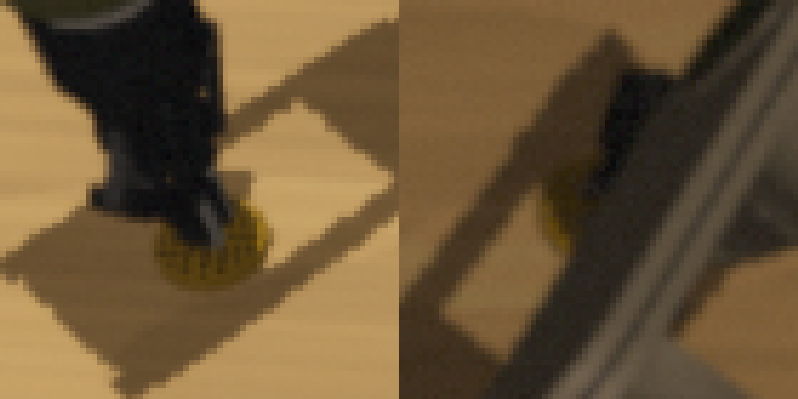

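```bash
python3 - <<'E'
from h import *;import pickle
d=pickle.load(open("snap0.pkl","rb"))
s=d["scene"];g=lambda P:((proj(s,P)-[93,128])*5.7).round(0)
print("tcp",g([441.6,-291.8,14.8]),"knobtop",g([440,-290,28]),"disc",g([440,-290,10]))
a=np.arange(0,360,45)*np.pi/180
print(g(np.c_[440+30*np.cos(a),-290+30*np.sin(a),10+0*a]))
crop(s,115,155,147,185,12,"pics/k.png")
t=d["top"];crop(t,370,200,402,232,12,"pics/k2.png")
cv2.imwrite("pics/k.png",np.hstack([cv2.imread("pics/k.png"),cv2.imread("pics/k2.png")[:360]]))
print(proj(s,[440,-290,28]),proj(t,[440,-290,28]),proj(t,[440,-290,10]))
E
```

```text
tcp [[205. 226.]] knobtop [[202. 208.]] disc [[212. 230.]]
[[195. 274.]
 [240. 264.]
 [268. 234.]
 [263. 202.]
 [229. 188.]
 [185. 198.]
 [157. 227.]
 [161. 259.]]
[[128.4733328  164.41521872]] [[388.69269138 215.95779928]] [[386.92149617 216.48781865]]
```

View pics/k.png

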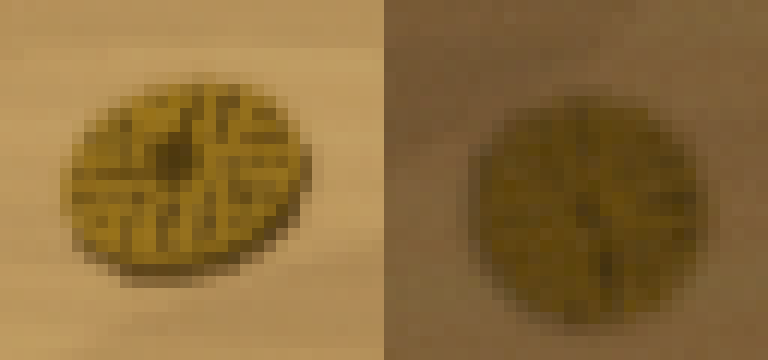

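The disc hasn't moved and the fingers sit at its centre, but the 8.8 mm gap is less than the 12 mm knob. I'll do a small test lift to check the grasp.

Call:
{"op": "jog_arm", "data": {"targets": [[0,0,-0.005,0,0,0,1],[0,0,-0.01,0,0,0,1],[0,0,-0.02,0,0,0,1],[0,0,-0.03,0,0,0,1],[0,0,-0.03,0,0,0,1]]}}

```text
time: 4.05
tool_pos: [442.2, -292.5, 46.4]
tcp_rot: [179.8, 0.2, 90.0]
ft_force: [0.5, -0.6, -0.2]
finger_gap: 9.3
```

```bash
python3 go.py 524 40.5 150 90;python3 look.py c 440 -290 50 35 5.7
```

```text
t 4.05 pos [ 442.2 -292.5   46.4] rpy [1.7981e+02 1.5000e-01 9.0000e+01] F [ 0.5 -0.6 -0.2] gap 9.3
move [ 0.3327  0.0821 -0.1042] [ 0.003  0.003 -0.   ]
scene crop 91 124
top crop 355 180
```

View pics/c.png

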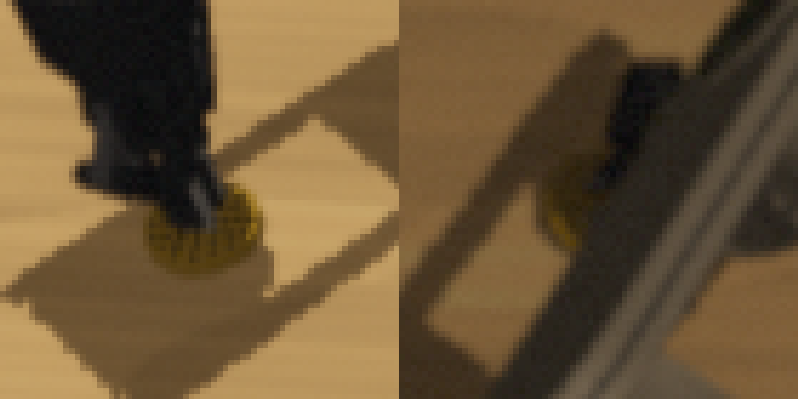

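The lift worked: the disc is off the bench, level, in the fingers. Now carrying it to the housing.

Call:
{"op": "jog_arm", "data": {"targets": [[0.01,0,-0.03,0,0,0,1],[0.33,0.082,-0.08,0,0,0,1],[0.33,0.082,-0.08,0,0,0,1],[0.33,0.082,-0.08,0,0,0,1],[0.33,0.082,-0.08,0,0,0,1]]}}

```text
time: 4.57
tool_pos: [481.4, -120.0, 98.3]
tcp_rot: [-180.0, -0.0, 89.9]
ft_force: [1.4, 0.2, -1.1]
finger_gap: 8.9
```

```bash
python3 go.py 524 38.5 120 90
```

```text
t 4.57 pos [ 481.4 -120.    98.3] rpy [-1.7999e+02 -1.0000e-02  8.9930e+01] F [ 1.4  0.2 -1.1] gap 8.9
move [ 0.1586  0.0425 -0.0217] [-0.    -0.    -0.001]
```

Call:
{"op": "jog_arm", "data": {"targets": [[0.03,0.008,-0.025,0,0,0,1],[0.06,0.016,-0.025,0,0,0,1],[0.1,0.028,-0.025,0,0,0,1],[0.14,0.038,-0.025,0,0,0,1],[0.155,0.042,-0.025,0,0,0,1]]}}

```text
time: 4.98
tool_pos: [524.0, 38.0, 123.2]
tcp_rot: [180.0, -0.1, 90.1]
ft_force: [0.1, -0.0, -0.8]
finger_gap: 8.6
```

Call:
{"op": "jog_arm", "data": {"targets": [[0,0,0,0,0,0,1],[0,0,0,0,0,0,1],[0,0,0,0,0,0,1]]}}

```text
time: 5.23
tool_pos: [523.1, 32.8, 122.8]
tcp_rot: [-179.9, 0.0, 90.0]
ft_force: [0.6, 0.6, -1.7]
finger_gap: 9.0
```

```bash
python3 go.py 524 38.5 75 90;python3 look.py d 524 40 80 45 4.4
```

```text
t 5.23 pos [523.1  32.8 122.8] rpy [-1.7994e+02  3.0000e-02  9.0010e+01] F [ 0.6  0.6 -1.7] gap 9.0
move [0.0057 0.001  0.0477] [-0.001  0.     0.   ]
scene crop 190 137
top crop 235 140
```

View pics/d.png

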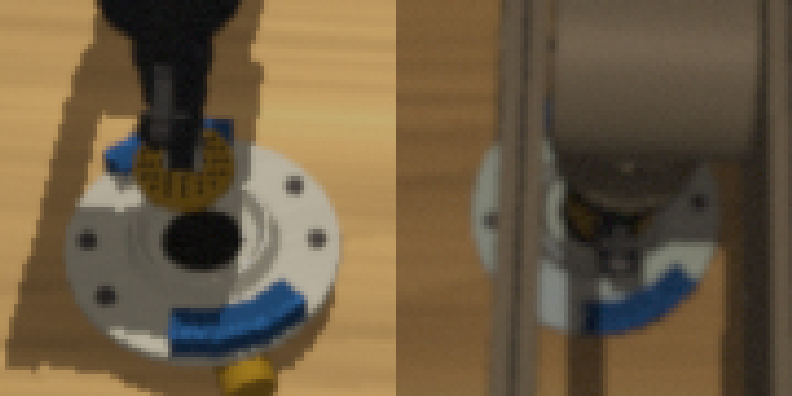

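```bash
python3 - <<'E'
from bench import r
from m import *
s=r.snapshot("scene");t=r.sense()["tool_pos"];print(t)
m=near(s,"brass",[523,36,116],50).astype(np.uint8);m=cv2.morphologyEx(m,cv2.MORPH_CLOSE,np.ones((3,3)))
c=cont(m);print(c.min(0),c.max(0));
for z in(112,116,118):print(z,circ(onz(s,c,z)))
a=np.linspace(0,2*np.pi,73)
for z in(108,118):
    q=proj(s,np.c_[t[0]+30*np.cos(a),t[1]+30*np.sin(a),z+0*a]);print(z,q.min(0),q.max(0))
E
```

```text
[523.32118281  32.17764924 123.08807561]
[221. 168.] [242. 184.]
112 (array([526.77978378,  32.78765772,  25.48219615]), np.float64(5.414351525458534))
116 (array([530.02894849,  33.43092844,  25.33297478]), np.float64(5.382994647914265))
118 (array([531.65347626,  33.7525525 ,  25.25838223]), np.float64(5.367315196659394))
108 [219.84213563 166.7170354 ] [243.07869998 184.68976748]
118 [219.50363988 164.20369214] [242.95046518 182.23914897]
```

Call:
{"op": "jog_arm", "data": {"targets": [[0.0065,0.001,0.0,0,0,0,1],[0.0065,0.001,0.01,0,0,0,1],[0.0065,0.001,0.025,0,0,0,1],[0.0065,0.001,0.038,0,0,0,1],[0.0065,0.001,0.042,0,0,0,1]]}}

```text
time: 5.8
tool_pos: [522.8, 39.8, 78.3]
tcp_rot: [-179.8, -0.0, 90.0]
ft_force: [-0.8, 0.3, -2.0]
finger_gap: 9.0
```

Call:
{"op": "jog_arm", "data": {"targets": [[0,0,0,0,0,0,1],[0,0,0,0,0,0,1]]}}

```text
time: 5.97
tool_pos: [524.4, 39.8, 81.1]
tcp_rot: [-180.0, -0.0, 90.0]
ft_force: [0.5, 0.0, -0.5]
finger_gap: 8.6
```

```bash
python3 go.py 524.5 38.8 64 90;python3 look.py e 524 40 60 45 4.4
```

```text
t 5.97 pos [524.4  39.8  81.1] rpy [-179.97   -0.     89.99] F [ 0.5  0.  -0.5] gap 8.6
move [-0.001   0.0001  0.0171] [-0.001 -0.    -0.   ]
scene crop 190 142
top crop 235 141
```

View pics/e.png

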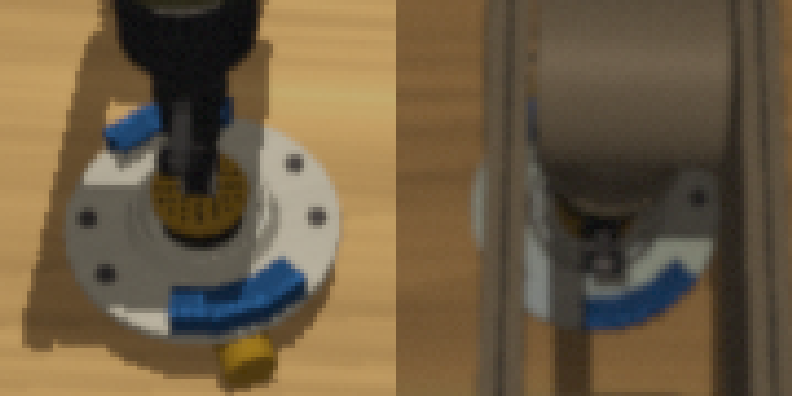

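The disc (crop x 152–245) is centred over the mouth (neck 125–278). Lowering.

Call:
{"op": "jog_arm", "data": {"targets": [[-0.001,0,0.005,0,0,0,1],[-0.001,0,0.009,0,0,0,1],[-0.001,0,0.012,0,0,0,1],[-0.001,0,0.015,0,0,0,1],[-0.001,0,0.015,0,0,0,1]]}}

```text
time: 6.48
tool_pos: [523.9, 38.9, 65.3]
tcp_rot: [-179.9, -0.0, 90.0]
ft_force: [-1.3, -0.3, -1.2]
finger_gap: 9.0
```

Call:
{"op": "jog_arm", "data": {"targets": [[0,0,0.001,0,0,0,1],[0,0,0.002,0,0,0,1],[0,0,0.002,0,0,0,1]]}}

```text
time: 6.73
tool_pos: [524.5, 38.9, 64.2]
tcp_rot: [-180.0, -0.0, 90.0]
ft_force: [0.7, 0.5, -0.8]
finger_gap: 8.8
```

Call:
{"op": "jog_arm", "data": {"targets": [[0,0,0.001,0,0,0,1],[0,0,0.002,0,0,0,1],[0,0,0.002,0,0,0,1],[0,0,0.002,0,0,0,1]]}}

```text
time: 7.07
tool_pos: [524.8, 38.9, 62.9]
tcp_rot: [180.0, 0.0, 90.0]
ft_force: [-2.4, -0.4, 6.4]
finger_gap: 8.6
```

Contact came at 62.9 mm, against 62.8 expected when seated. Releasing.

Call:
{"op": "jog_arm", "data": {"targets": [[0,0,0,0,0,0,0.8],[0,0,0,0,0,0,0.6],[0,0,0,0,0,0,0.55],[0,0,0,0,0,0,0.55],[0,0,-0.01,0,0,0,0.55]]}}

```text
time: 7.48
tool_pos: [522.9, 38.9, 70.4]
tcp_rot: [-179.8, -0.0, 90.0]
ft_force: [-0.1, 0.1, 0.3]
finger_gap: 38.2
```

Call:
{"op": "jog_arm", "data": {"targets": [[0,0,-0.03,0,0,0,0.55],[0,0,-0.07,0,0,0,0.55],[0.03,0,-0.1,0,0,0,0.55],[0.07,0,-0.1,0,0,0,0.5],[0.11,0,-0.1,0,0,0,0.5]]}}

```text
time: 7.9
tool_pos: [526.9, 149.8, 176.9]
tcp_rot: [179.6, -0.1, 89.8]
ft_force: [0.5, 0.2, -0.4]
finger_gap: 42.7
```

```bash
python3 go.py 470 306 150 105.5
```

```text
t 7.9 pos [526.9 149.8 176.9] rpy [ 1.7959e+02 -8.0000e-02  8.9840e+01] F [ 0.5  0.2 -0.4] gap 42.7
move [ 0.156  -0.0575  0.0267] [ 0.007 -0.    -0.273]
```

Call:
{"op": "jog_arm", "data": {"targets": [[0.155,-0.057,0.02,0.005,0,-0.273,0.5],[0.155,-0.057,0.02,0.005,0,-0.273,0.5],[0.155,-0.057,0.02,0.005,0,-0.273,0.5],[0.155,-0.057,0.02,0.005,0,-0.273,0.5],[0.155,-0.057,0.02,0.005,0,-0.273,0.5]]}}

```text
time: 8.32
tool_pos: [464.0, 310.0, 152.0]
tcp_rot: [-179.7, -0.2, 106.0]
ft_force: [-0.1, -0.3, -0.6]
finger_gap: 42.5
```

```bash
python3 go.py 470 306 32 105.5; python3 look.py f 524 40 55 45 4.4
```

```text
t 8.32 pos [464. 310. 152.] rpy [-179.65   -0.2   105.96] F [-0.1 -0.3 -0.6] gap 42.5
move [-0.0059  0.0054  0.12  ] [-0.006 -0.004  0.008]
scene crop 190 143
top crop 235 142
```

View pics/f.png

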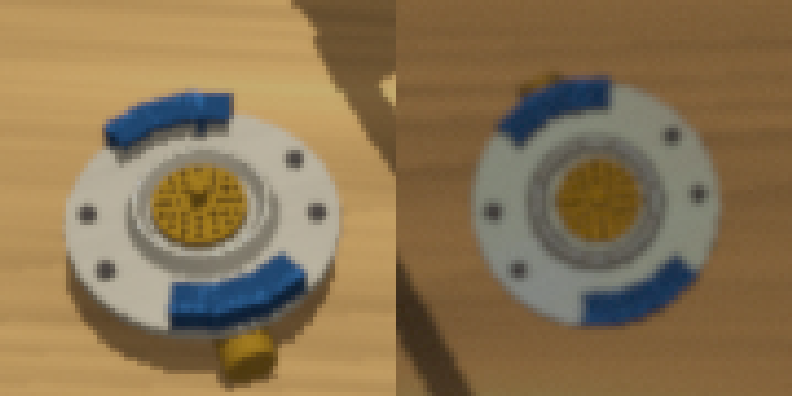

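```bash
python3 look.py g 470 306 40 45 4.4; python3 - <<'E'
import pickle
from m import *
d=pickle.load(open("snap0.pkl","rb"))
# bar in initial views: bar top edges
for n in("scene","top"):
    s=d[n];u=proj(s,[470,306,40])[0].astype(int);crop(s,u[0]-35,u[1]-35,u[0]+35,u[1]+35,5.7,f"/tmp/{n}.png");print(n,u-35)
    for a in(100,105,110):
        v=np.array([np.cos(np.radians(a)),np.sin(np.radians(a)),0]);print(a,[proj(s,np.array([470,306,58])+k*v)[0].round(1) for k in(-43,0,43)])
cv2.imwrite("pics/g2.png",np.hstack([cv2.imread("/tmp/scene.png"),cv2.imread("/tmp/top.png")]))
E
```

```text
scene crop 287 137
top crop 147 160
scene [297 147]
100 [array([318.5, 179.3]), array([333.9, 178.2]), array([349.3, 177. ])]
105 [array([318.8, 180.4]), array([333.9, 178.2]), array([348.9, 176. ])]
110 [array([319.3, 181.4]), array([333.9, 178.2]), array([348.4, 174.9])]
top [157 170]
100 [array([205.6, 202. ]), array([191.4, 204.5]), array([177.2, 206.9])]
105 [array([205.3, 200.8]), array([191.4, 204.5]), array([177.4, 208.2])]
110 [array([205. , 199.6]), array([191.4, 204.5]), array([177.8, 209.3])]
```

View pics/g.png

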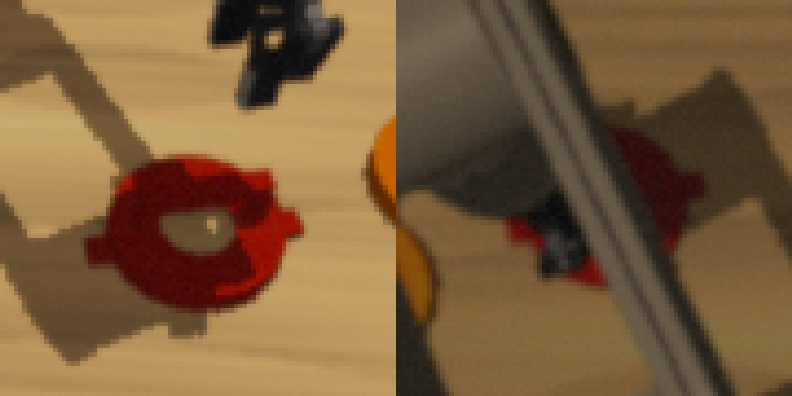

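View pics/g2.png

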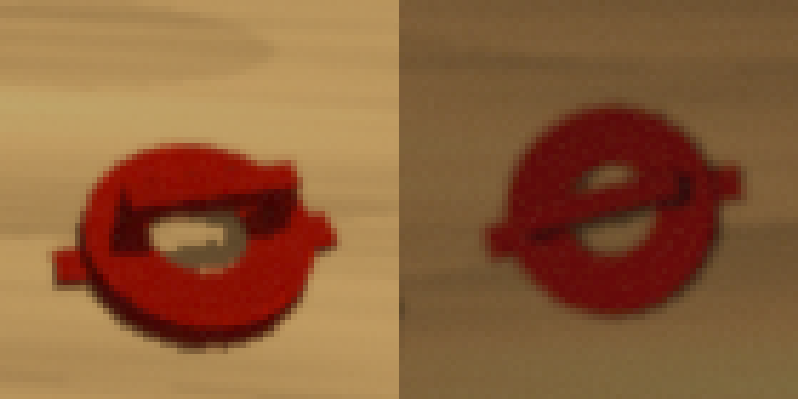

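The strainer is flat and centred in the mouth (top crop disc centre (599,199), mouth (597,200)). Now the ring angle from the ears.

```bash
python3 - <<'E'
import pickle
from h import *
d=pickle.load(open("snap0.pkl","rb"))
for n,a,b in(("scene",(309.3,193.5),(353.5,187.4)),("top",(214.5,202.1),(174.9,211.8))):
    P=onz(d[n],[a,b],7);print(n,P.round(1).tolist(),P.mean(0).round(1),np.degrees(np.arctan2(*(P[1]-P[0])[1::-1])))
E
python3 go.py 470 306 32 105.5
```

```text
scene [[489.6, 244.6, 7.0], [457.7, 371.3, 7.0]] [473.6 308.    7. ] 104.126662243856
top [[483.7, 243.2, 7.0], [453.0, 366.0, 7.0]] [468.4 304.6   7. ] 104.04218736422584
t 8.52 pos [467.9 303.5 152.9] rpy [-1.7975e+02 -2.0000e-02  1.0565e+02] F [-0.6 -0.1  0. ] gap 42.9
move [0.0018 0.0032 0.1208] [-0.004 -0.     0.003]
```

Call:
{"op": "jog_arm", "data": {"targets": [[0.002,0.003,0.04,-0.003,0,0.03,0.5],[0.002,0.003,0.075,-0.003,0,0.03,0.5],[0.002,0.003,0.1,-0.003,0,0.03,0.5],[0.002,0.003,0.115,-0.003,0,0.03,0.5],[0.002,0.003,0.115,-0.003,0,0.03,0.5]]}}

```text
time: 8.93
tool_pos: [467.3, 303.4, 33.2]
tcp_rot: [-179.5, 0.1, 103.8]
ft_force: [-0.1, -0.2, 0.2]
finger_gap: 42.7
```

Call:
{"op": "jog_arm", "data": {"targets": [[0,0,0,0,0,0,0.5],[0,0,0,0,0,0,0.5]]}}

```text
time: 9.1
tool_pos: [471.0, 306.3, 39.1]
tcp_rot: [180.0, -0.1, 103.8]
ft_force: [0.4, 0.7, 0.6]
finger_gap: 43.0
```

```bash
python3 go.py 470.5 306 32 104; python3 look.py i 470 306 40 35 5.7
```

```text
t 9.1 pos [471.  306.3  39.1] rpy [ 1.7998e+02 -6.0000e-02  1.0383e+02] F [0.4 0.7 0.6] gap 43.0
move [-0.0001 -0.0006  0.0071] [ 0.    -0.001 -0.003]
scene crop 297 147
top crop 157 170
```

View pics/i.png

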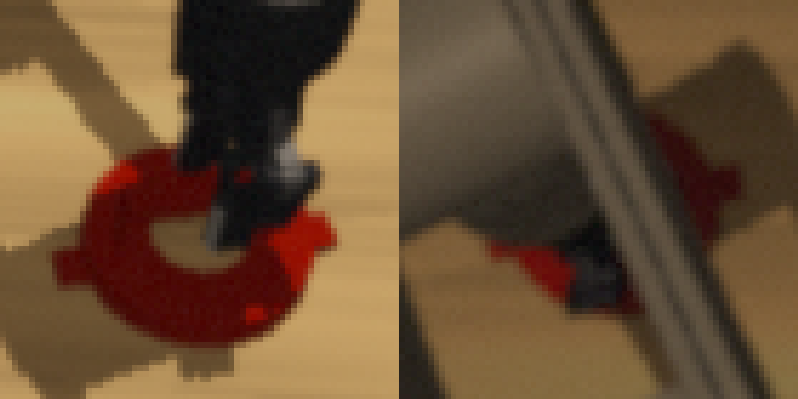

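Fingers straddle the bar near its middle. Lowering and gripping.

Call:
{"op": "jog_arm", "data": {"targets": [[0,-0.0005,0.006,0,0,0,0.5],[0,-0.0005,0.006,0,0,0,0.7],[0,-0.0005,0.006,0,0,0,1],[0,-0.0005,0.006,0,0,0,1],[0,-0.0005,0.006,0,0,0,1]], "newtons": 100}}

```text
time: 9.62
tool_pos: [469.0, 306.6, 31.7]
tcp_rot: [-179.9, -0.0, 103.9]
ft_force: [-1.3, -0.9, 2.7]
finger_gap: 14.3
```

Call:
{"op": "jog_arm", "data": {"targets": [[0,0,0,0,0,0,1],[0,0,0,0,0,0,1],[0,0,0,0,0,0,1]]}}

```text
time: 9.87
tool_pos: [469.0, 306.6, 31.7]
tcp_rot: [-179.9, -0.0, 103.9]
ft_force: [-2.5, -1.6, 5.6]
finger_gap: 14.2
```

Call:
{"op": "jog_arm", "data": {"targets": [[0,0,-0.01,0,0,0,1],[0,0,-0.03,0,0,0,1],[0,0,-0.06,0,0,0,1],[0,0,-0.1,0,0,0,1],[0,0,-0.1,0,0,0,1]]}}

```text
time: 10.28
tool_pos: [472.9, 308.5, 140.0]
tcp_rot: [179.5, -0.2, 103.9]
ft_force: [2.0, 1.7, -0.2]
finger_gap: 14.4
```

```bash
python3 go.py 524 40.5 140 109; python3 look.py j 470 306 140 45 4.4
```

```text
t 10.28 pos [472.9 308.5 140. ] rpy [179.49  -0.19 103.93] F [ 2.   1.7 -0.2] gap 14.4
move [-0.2725 -0.0149 -0.0011] [ 0.009 -0.003 -0.089]
scene crop 294 112
top crop 141 156
```

View pics/j.png

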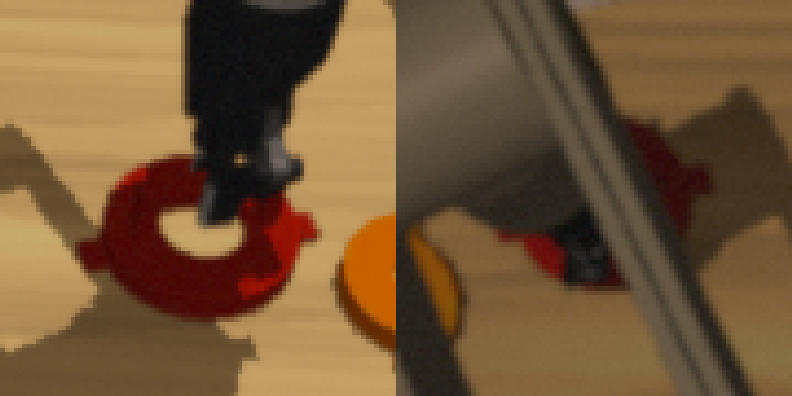

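Call:
{"op": "jog_arm", "data": {"targets": [[-0.272,-0.015,0,0.004,0,-0.089,1],[-0.272,-0.015,0,0.004,0,-0.089,1],[-0.272,-0.015,0,0.004,0,-0.089,1],[-0.272,-0.015,0,0.004,0,-0.089,1],[-0.272,-0.015,0,0.004,0,-0.089,1]]}}

```text
time: 10.8
tool_pos: [506.2, 99.9, 129.0]
tcp_rot: [-179.5, -0.1, 109.1]
ft_force: [1.5, 0.4, -3.2]
finger_gap: 14.2
```

```bash
python3 go.py 524 40.5 140 109
```

```text
t 10.8 pos [506.2  99.9 129. ] rpy [-1.7945e+02 -1.0000e-01  1.0906e+02] F [ 1.5  0.4 -3.2] gap 14.2
move [-0.0619 -0.0027 -0.0111] [-0.01  -0.002  0.001]
```

Call:
{"op": "jog_arm", "data": {"targets": [[-0.03,-0.001,-0.005,-0.005,0,0,1],[-0.052,-0.003,-0.008,-0.005,0,0,1],[-0.058,-0.003,-0.008,-0.005,0,0,1],[-0.058,-0.003,-0.008,-0.005,0,0,1],[-0.058,-0.003,-0.008,-0.005,0,0,1]]}}

```text
time: 11.22
tool_pos: [522.9, 46.3, 137.5]
tcp_rot: [-179.8, -0.1, 109.0]
ft_force: [0.1, 1.5, -2.2]
finger_gap: 14.0
```

Call:
{"op": "jog_arm", "data": {"targets": [[0,0,0,0,0,0,1],[0,0,0,0,0,0,1],[0,0,0,0,0,0,1]]}}

```text
time: 11.47
tool_pos: [523.6, 47.1, 138.7]
tcp_rot: [-179.9, -0.1, 109.1]
ft_force: [0.3, 0.5, -3.0]
finger_gap: 14.3
```

```bash
python3 go.py 524 40.5 100 109; python3 look.py k1 524 40 100 45 4.4; python3 - <<'E'
from bench import r
from m import *
s=r.snapshot("scene");t=r.sense()["tool_pos"];m=near(s,"red",[524,40,110],110);c=cont(m);print(t,c.min(0),c.max(0))
for z in(t[2]-31.7+8,t[2]-31.7+14):print(z,circ(onz(s,c,z)))
E
```

```text
t 11.47 pos [523.6  47.1 138.7] rpy [-1.7991e+02 -8.0000e-02  1.0912e+02] F [ 0.3  0.5 -3. ] gap 14.3
move [-0.0064 -0.0018  0.0387] [-0.002 -0.001  0.002]
scene crop 189 132
top crop 235 139
[523.96696305  46.62278435 139.0775926 ] [210. 157.] [263. 194.]
115.37759259789802 (array([526.09564311,  45.45592231,  57.69201287]), np.float64(10.948088594045098))
121.37759259789802 (array([530.99535899,  46.31234212,  57.18741452]), np.float64(10.85263678136247))
```

View pics/k1.png

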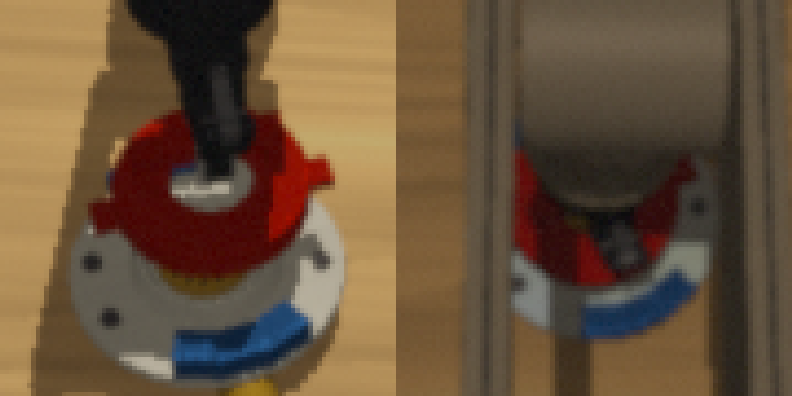

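Call:
{"op": "jog_arm", "data": {"targets": [[-0.006,-0.0017,0.008,0,0,0,1],[-0.006,-0.0017,0.02,0,0,0,1],[-0.006,-0.0017,0.03,0,0,0,1],[-0.006,-0.0017,0.036,0,0,0,1],[-0.006,-0.0017,0.036,0,0,0,1]]}}

```text
time: 12.03
tool_pos: [522.4, 39.7, 100.1]
tcp_rot: [-179.7, -0.1, 109.0]
ft_force: [-0.7, 0.0, -3.1]
finger_gap: 14.2
```

Call:
{"op": "jog_arm", "data": {"targets": [[0,0,0,0,0,0,1],[0,0,0,0,0,0,1]]}}

```text
time: 12.2
tool_pos: [524.6, 39.7, 103.3]
tcp_rot: [-180.0, -0.0, 109.0]
ft_force: [0.0, -0.2, -2.1]
finger_gap: 14.5
```

```bash
python3 go.py 524 41 77.7 109; python3 look.py l 524 40 70 45 4.4
```

```text
t 12.2 pos [524.6  39.7 103.3] rpy [-1.7996e+02 -5.0000e-02  1.0902e+02] F [ 0.  -0.2 -2.1] gap 14.5
move [ 0.0014 -0.0001  0.0256] [-0.001 -0.001  0.   ]
scene crop 190 139
top crop 235 141
```

View pics/l.png

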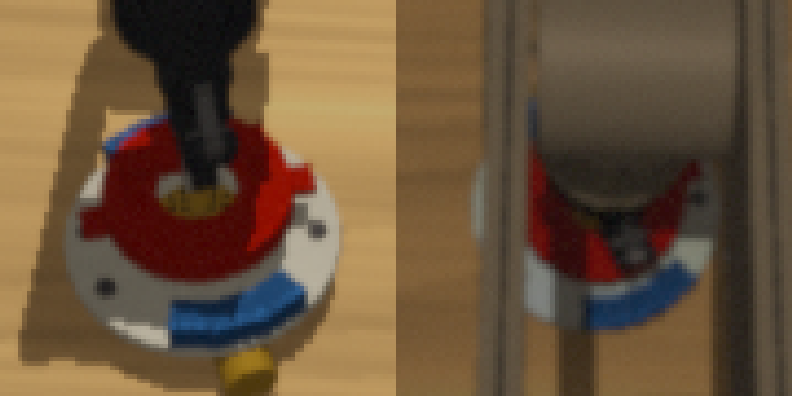

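Ears are over the gaps and the ring is concentric within about 1–2 mm. Descending.

Call:
{"op": "jog_arm", "data": {"targets": [[0.0015,0,0.007,0,0,0,1],[0.0015,0,0.013,0,0,0,1],[0.0015,0,0.018,0,0,0,1],[0.0015,0,0.022,0,0,0,1],[0.0015,0,0.022,0,0,0,1]]}}

```text
time: 12.72
tool_pos: [522.8, 41.2, 79.5]
tcp_rot: [-179.8, -0.1, 109.0]
ft_force: [0.4, -0.8, -3.1]
finger_gap: 14.0
```

Call:
{"op": "jog_arm", "data": {"targets": [[0,0,0.001,0,0,0,1],[0,0,0.002,0,0,0,1],[0,0,0.002,0,0,0,1]]}}

```text
time: 12.97
tool_pos: [524.0, 41.2, 79.2]
tcp_rot: [-180.0, -0.0, 109.0]
ft_force: [0.3, 0.1, -3.5]
finger_gap: 14.0
```

Call:
{"op": "jog_arm", "data": {"targets": [[0,0,0.001,0,0,0,1],[0,0,0.002,0,0,0,1],[0,0,0.002,0,0,0,1],[0,0,0.002,0,0,0,1]]}}

```text
time: 13.3
tool_pos: [524.2, 41.2, 77.7]
tcp_rot: [-180.0, -0.0, 109.0]
ft_force: [-1.2, -0.3, 1.7]
finger_gap: 14.4
```

Contact at exactly the expected height (77.7 mm). Turning clockwise, which is positive about tool z.

Call:
{"op": "jog_arm", "data": {"targets": [[0,0,0,0,0,0.1,1],[0,0,0,0,0,0.2,1],[0,0,0,0,0,0.3,1],[0,0,0,0,0,0.4,1],[0,0,0,0,0,0.5,1]]}}

```text
time: 13.72
tool_pos: [524.4, 41.1, 77.7]
tcp_rot: [-180.0, -0.0, 80.1]
ft_force: [-0.4, -0.3, 0.5]
finger_gap: 13.9
```

```bash
python3 go.py 524.2 41.2 77.7 23; python3 -c "
from bench import r;print(r.sense()['wrist_torque'])";python3 look.py n 524 40 60 45 4.4
```

```text
t 13.72 pos [524.4  41.1  77.7] rpy [-1.80e+02 -2.00e-02  8.01e+01] F [-0.4 -0.3  0.5] gap 13.9
move [ 0.0001 -0.0002 -0.    ] [-0.    -0.     0.997]
[-0.03849361  0.09569222  0.09488509]
scene crop 190 142
top crop 235 141
```

View pics/n.png

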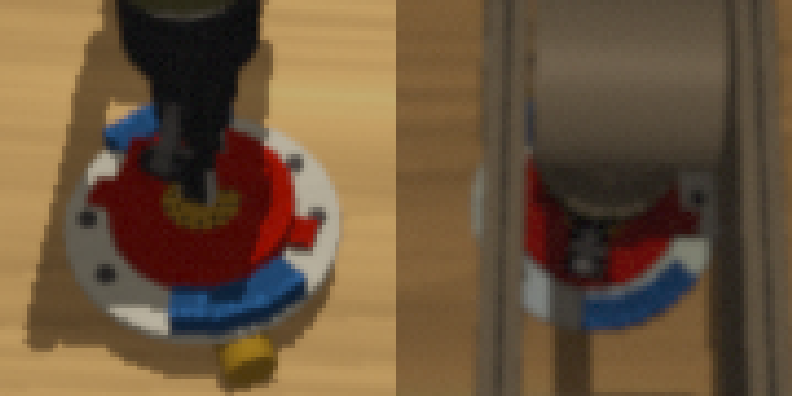

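The ring turns with the gripper and its ears are approaching the claws (right ear at crop (305,233)).

Call:
{"op": "jog_arm", "data": {"targets": [[0,0,0,0,0,0.1,1],[0,0,0,0,0,0.2,1],[0,0,0,0,0,0.3,1],[0,0,0,0,0,0.4,1],[0,0,0,0,0,0.5,1]]}}

```text
time: 14.23
tool_pos: [524.4, 41.2, 77.7]
tcp_rot: [-180.0, -0.0, 51.7]
ft_force: [0.2, 0.1, 2.0]
finger_gap: 14.3
```

Call:
{"op": "jog_arm", "data": {"targets": [[0,0,0,0,0,0.1,1],[0,0,0,0,0,0.2,1],[0,0,0,0,0,0.28,1],[0,0,0,0,0,0.36,1],[0,0,0,0,0,0.44,1]]}}

```text
time: 14.65
tool_pos: [524.4, 41.2, 77.7]
tcp_rot: [-180.0, -0.0, 26.5]
ft_force: [-0.2, -0.0, 1.9]
finger_gap: 14.4
```

```bash
python3 go.py 524.2 41.2 77.7 21; python3 -c "
from bench import r;print(r.sense()['wrist_torque'])";python3 look.py o 524 40 60 45 4.4
```

```text
t 14.65 pos [524.4  41.2  77.7] rpy [-1.7997e+02 -2.0000e-02  2.6530e+01] F [-0.2 -0.   1.9] gap 14.4
move [-0.0002 -0.0001 -0.    ] [-0.    -0.     0.097]
[0.03808305 0.083351   0.09679642]
scene crop 190 142
top crop 235 141
```

View pics/o.png

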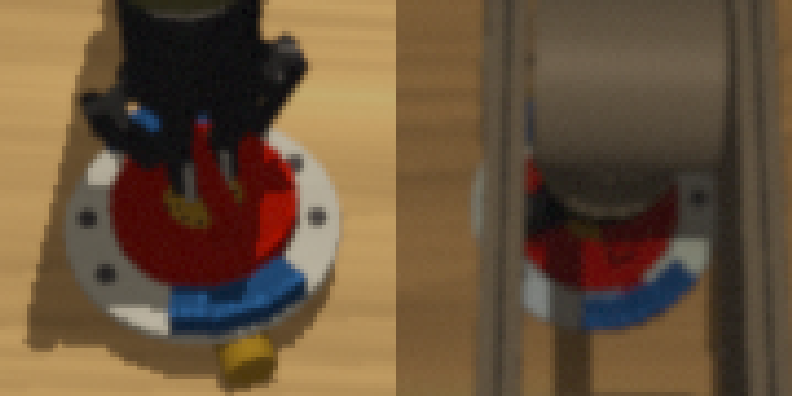

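The ears are now under the claws. Continuing gently to the stop while watching the torque.

Call:
{"op": "jog_arm", "data": {"targets": [[0,0,0,0,0,0.03,1],[0,0,0,0,0,0.06,1],[0,0,0,0,0,0.06,1]]}}

```text
time: 15.0
tool_pos: [524.4, 41.2, 77.7]
tcp_rot: [-180.0, -0.0, 23.3]
ft_force: [-0.5, -0.0, 3.4]
finger_gap: 13.9
```

```bash
python3 -c "
from bench import r;print(r.sense()['wrist_torque'],r.sense()['tcp_rot'])"
```

```text
[ 0.07802625  0.03686883 -0.11550533] [-1.79968149e+02 -1.28442970e-02  2.32855140e+01]
```

Call:
{"op": "jog_arm", "data": {"targets": [[0,0,0,0,0,0.025,1],[0,0,0,0,0,0.05,1],[0,0,0,0,0,0.05,1]]}}

```text
time: 15.25
tool_pos: [524.3, 41.2, 77.7]
tcp_rot: [-180.0, -0.0, 20.4]
ft_force: [-0.3, -0.1, 4.7]
finger_gap: 14.2
```

```bash
python3 -c "
from bench import r;print(r.sense()['wrist_torque'],r.sense()['tcp_rot'])"
```

```text
[0.02943288 0.03515064 0.05486095] [-1.79966051e+02 -3.51805389e-03  2.04026475e+01]
```

Call:
{"op": "jog_arm", "data": {"targets": [[0,0,0,0,0,0.025,1],[0,0,0,0,0,0.05,1],[0,0,0,0,0,0.05,1]]}}

```text
time: 15.5
tool_pos: [524.6, 39.7, 77.8]
tcp_rot: [179.9, 0.0, 17.6]
ft_force: [-0.2, -8.0, 5.2]
finger_gap: 14.0
```

```bash
python3 -c "
from bench import r;print(r.sense()['wrist_torque'],r.sense()['tcp_rot'])"
```

```text
[-1.27667025 -0.06911509  0.78864716] [1.79867077e+02 2.55734757e-02 1.75671795e+01]
```

Call:
{"op": "jog_arm", "data": {"targets": [[0,0,0,0,0,0.02,1],[0,0,0,0,0,0.04,1],[0,0,0,0,0,0.04,1]]}}

```text
time: 15.75
tool_pos: [524.6, 39.3, 77.8]
tcp_rot: [179.8, 0.0, 15.4]
ft_force: [0.0, -9.2, 4.8]
finger_gap: 14.1
```

```bash
python3 -c "
from bench import r;print(r.sense()['wrist_torque'],r.sense()['tcp_rot'])";python3 look.py p 524 40 60 45 4.4
```

```text
[-1.49823286  0.00690493  1.88687822] [1.79821129e+02 2.90450283e-02 1.53630100e+01]
scene crop 190 142
top crop 235 141
```

View pics/p.png

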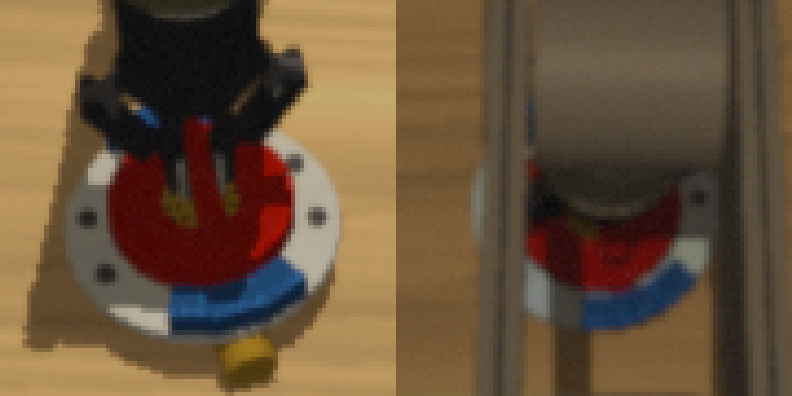

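The stop is reached: torque rose to 1.9 N m about 5–7° past alignment. I'll ease off the strain, release and lift.

Call:
{"op": "jog_arm", "data": {"targets": [[0,0,0,0,0,-0.04,1],[0,0,0,0,0,-0.04,1],[0,0,0,0,0,-0.04,0.8],[0,0,0,0,0,-0.04,0.55],[0,0,0,0,0,-0.04,0.5]]}}

```text
time: 16.27
tool_pos: [523.6, 41.3, 76.8]
tcp_rot: [-179.9, 0.1, 17.5]
ft_force: [-0.2, 0.8, 0.1]
finger_gap: 40.3
```

Call:
{"op": "jog_arm", "data": {"targets": [[0,0,0,0,0,0,0.5],[0,0,0,0,0,0,0.5],[0,0,-0.01,0,0,0,0.5],[0,0,-0.03,0,0,0,0.5],[0,0,-0.06,0,0,0,0.5]]}}

```text
time: 16.68
tool_pos: [521.6, 41.3, 135.4]
tcp_rot: [-179.8, 0.4, 17.4]
ft_force: [0.3, -0.4, -0.9]
finger_gap: 42.7
```

Call:
{"op": "jog_arm", "data": {"targets": [[0,0,-0.04,0,0,0,0.5],[0,0,-0.08,0,0,0,0.5],[0.02,-0.04,-0.1,0,0,0,0.5],[0.03,-0.08,-0.1,0,0,0,0.5],[0.04,-0.12,-0.1,0,0,0,0.5]]}}

```text
time: 17.1
tool_pos: [528.4, 162.9, 241.2]
tcp_rot: [-180.0, -0.3, 17.2]
ft_force: [0.6, -0.2, -1.2]
finger_gap: 42.9
```

Call:
{"op": "jog_arm", "data": {"targets": [[0,-0.04,0,0,0,0,0.5],[0,-0.08,0,0,0,0,0.5],[0,-0.12,0,0,0,0,0.5],[0,-0.15,0,0,0,0,0.5],[0,-0.15,0,0,0,0,0.5]]}}

```text
time: 17.52
tool_pos: [479.6, 310.2, 238.1]
tcp_rot: [-179.8, 0.0, 17.7]
ft_force: [0.3, -0.6, 0.9]
finger_gap: 42.8
```

```bash
python3 look.py q 524 40 60 45 4.4; python3 - <<'E'
from bench import r
from m import *
s=r.snapshot("scene");t=r.snapshot("top")
cv2.imwrite("pics/q2.png",s["pixels"][:,:,::-1])
print(r.sense()["tool_pos"])
E
```

```text
scene crop 190 142
top crop 235 141
[482.2122276  304.51451246 237.70398657]
```

View pics/q.png

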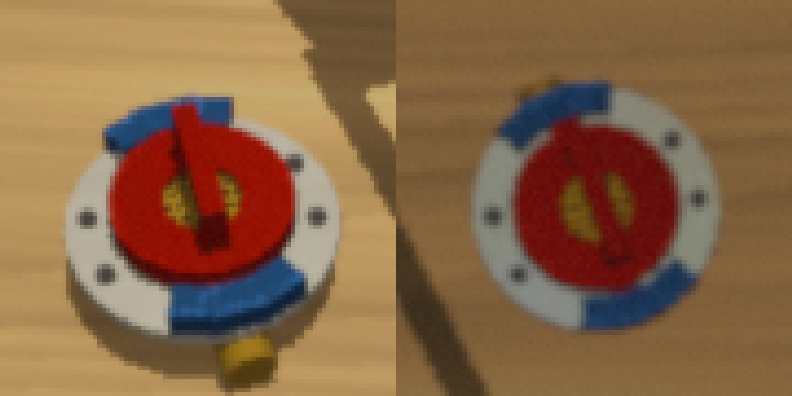

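View pics/q2.png

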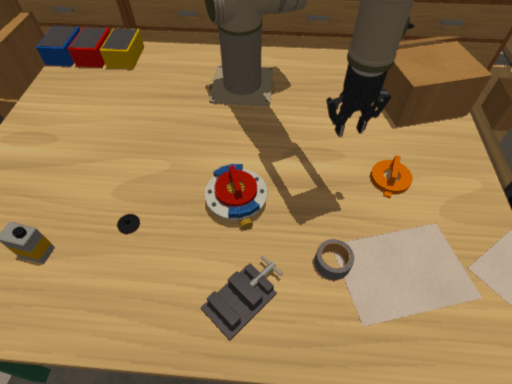

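The ring sits level and concentric. Its bar (top crop, (565,122) to (618,255)) lies 3° clockwise past the claw axis, the ears are hidden under the claws, and the blank and the orange ring haven't moved. Handing in.

```bash
python3 -c "
from bench import r;print(r.hand_in())"
```

```text
the job is handed in; nothing more can be done
None
```

The strainer is in the housing mouth, knob up and flat on its seat. The red ring is on the housing with its ears under the blue claws, and the arm has let go and moved clear. I handed in at about 17.6 s of the 64 s allowed.

- **Strainer:** it touched down at the height expected for its seat (62.9 mm, against 62.8 mm). The picture after release showed it flat and centred in the mouth.
- **Ring:** it landed at the expected height (77.7 mm) with its ears in the gaps. I turned it clockwise until it hit the stop, with the gripper 5–7° past the claw axis and the wrist torque up to about 1.9 N m, then eased off and let go.
- **Last pictures:** the ring is level and concentric with the housing, its ears are hidden under the claws, and the gripper is clear. The blank and the orange ring have not moved.
- **Disagreements:** the gripper opening read 2–3 mm under the true size on both grasps (about 9 mm on the 12 mm knob, 14 mm on the 16 mm bar), but both lifts held. The last picture put the bar only about 3° past the claw axis, less than the 5–7° from the arm. That is a rough pixel estimate without perspective correction, and both put the ring past alignment.

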